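# Drive the snap studs home

### The job

Two of the three brass snap studs on the white panel still stand proud on their springs. Take the yellow-handled mallet by its handle and with its rubber face drive each of them straight down until it clicks home, then lean on it with about 20 N for a second to bed it before going on - never more than 35 N on a stud, no blows on the bare panel, and the gripper itself must not push the studs. Then set the mallet down (no dropping) standing on its rubber face on the cork rest pad; leave everything else on the bench where it is.

Things in the scene. Friction and masses are not known exactly. Their poses are not given: they have to be found in the camera images.
- mallet: stubby hand mallet standing upright, 150 mm tall, loose, 0.2 to 0.45 kg. Origin: centre of its round flat rubber striking face (32 mm across), which is its underside; z points up along the handle. Black rubber face to 12 mm (it yields about 1 mm per 15 N), dark steel head 40 mm across from 12 to 50 mm, yellow round handle 28 mm across from 50 to 150 mm above the face. Any yaw is the same.
- rest: square cork rest pad, 120 x 120 x 8 mm, fixed on the bench; the mallet starts standing on it. Origin: centre of its underside (bench height), so its top is 8 mm above.
- jig: fixed aluminium and blue jig, 170 (x) x 270 (y) mm, low edge 30 mm at its -x side (towards the robot when its yaw is 0), high edge about 110 mm. Its top slopes by 0.44 rad (25 degrees). Origin: centre of its underside; z up.
- panel: white panel with round ends, 130 x 230 x 4 mm, fixed on the jig's slope, red clips (4 mm high) at its long edges. Origin: centre of its upper face; z is the outward normal of that face, x points up the slope, y along its length. All three studs sit on its y axis (x = 0).
- stud_a: brass snap stud, one of the two standing proud: flat round brass head 22 mm across, 4 mm thick, on a red 12 mm stem (seen only while proud). Origin: centre of the head's underside; z is the outward panel normal. It slides only along z: it starts with the head's underside 10 mm above the panel and is home when that touches the panel. Over-centre spring: see stud_a_top.
- stud_a_top (a point): centre of the top of stud_a's head, 4 mm above its origin: 14 mm above the panel when proud, 4 mm when home. Pushed down it resists with 5 to 13 N (it differs each time), less lower down, springs right back up if let go before 7.5 mm, and past that snaps to its rigid stop at 10 mm by itself and stays. More than 14 N is felt only at the stop.
- stud_b: the second proud brass snap stud: same sizes, origin, axes and spring as stud_a.
- stud_b_top (a point): centre of the top of stud_b's head, 4 mm above its origin.
- stud_done: the third stud, alike but already home and fixed; leave it. The order of the three along the panel varies; neighbours are at least 45 mm apart. Origin: 10 mm straight above (along the panel normal) the centre of its head's underside.
- bowl: clear bowl, 120 mm across, 50 mm high, loose; leave it. Origin: centre of its underside.
- glue: white bottle with red label and yellow cap, 40 mm across, 120 mm tall, loose; leave it. Origin: centre of its underside.
- marker: blue and black marker lying on the bench, 130 mm long, 17 mm thick, loose; leave it. Origin: on the bench under its middle; x along it.
- tape: yellow roll of tape lying flat, 84 mm across, 22 mm high, loose; leave it. Origin: centre of its underside.
- scissors: orange-handled scissors lying flat, 180 mm long, 11 mm thick, loose; leave them. Origin: on the bench under the pivot; x along the blades.
Things that resemble listed ones, but are neither listed nor needed, are in the scene too. What is shaped like the mallet but orange or purple is not meant.

How it is judged:
By the outcome, as a careful person would: the job done as asked, in the order asked, and still so for the second after the job is handed in, with the robot touching nothing.
It also fails if it takes over 64 s, if anything falls off the work surface, if the arm or the gripper's body presses on something with over 40 N, if the wrist force passes 120 N, or if a joint passes its speed limit or range.

### The arm

A 6-joint arm with a two-finger parallel gripper is mounted at the origin on the work surface. World frame = base frame: x ahead of the robot, y to its left, z up, the work surface at z = 0. Lengths are in m, angles in degrees, forces in N, time in s.
With the tool pointing down it reaches from about 0.3 to 0.75 m from the base axis. Payload 8.5 kg.
Tool frame: the origin (TCP) lies on the centre line of the jaws, within the pads' length; the fingertips stand 19 mm ahead of it and the grasp point (between the pads) is the TCP (env.tcp_to_tips is the z of the fingertips in the tool frame, in m); z points along the fingers, y is the line along which they close (so a half turn about z gives the same grasp; the last joint's range is limited). The gripper opens to 85 mm and grips with 20 to 120 N. Pads are 22 mm wide; open, the fingers measure 114 mm over their backs; the gripper's body (76 mm by 85 mm) begins 54 mm behind the grasp point. The pads swing forward as they close: fully open they stand 13 mm farther back than shut.
Start: joints at [57.622, 21.807, 74.336, -0, 83.858, -12.336], TCP at [0.188, 0.517, 0.25] pointing down, gripper open.
Joint ranges: [-178.18, 178.18], [-50.72, 133.34], [12.68, 142.11], [-81.47, 261.47], [9.98, 163.14], [-165.26, 165.26]. Speed limits (degrees/s): [136.94, 136.94, 180, 180, 180, 180].

### API

Orientations are given as a 3x3 rotation matrix whose columns are the frame's x, y, z axes.
In Python, from rig import env gives the robot as it stands.
- The arm moves only by the tool servo_tool, never from a script. Its argument "steps" is a list of rows, each an object of numbers: "tx", "ty", "tz": the shift along the world's x, y, z in cm; "yaw": the turn about the world's z in degrees; "claw": the finger opening in cm, from 0 to 8.54. In form: [{"tx": .., "ty": .., "tz": .., "yaw": .., "claw": ..}, ...]. A call has 1 to 20 rows; each row shifts and turns the commanded pose from where the row before left it; what a row does not reach is not made up. A row lasts 1/10 s, in which the tool goes at most 50 mm and 8.59 degrees, less where a joint would pass 70% of its speed; a pose out of reach is approached as far as the arm can. A call with a gripper value outside its range is refused whole. The fingers move at their own pace and stop on an object; "newtons" is the grip in N (left out, the last holds). Time passes only in rows, so rows that do not move let the fingers close. It gives the time, the measured TCP pose, the force, the opening and the grip force at its end, in the units of the state.
- env.observe(): the state, without advancing time (a new reading comes with each control period).
- env.get_image(name): name is "scene" or "top"; returns (picture, depth): 400x640x3 uint8, red, green, blue; 400x640 float32, m along the optical axis (not along the pixel's ray), 0 where there is no reading.
- env.camera_model(name): a dict with "fovy" (degrees; the focal length in pixels is half the picture's height over the tangent of half this angle, whatever the lens; pixels are square), "cx", "cy" (the principal point, pixels), "dist_coeffs" ([k1, k2, p1, p2, k3] as OpenCV has them; the pictures are not rectified), "T" (4x4, takes a point from camera to world coordinates). Camera axes: x right, y down, z forward; pixel columns grow to the right and rows downward; lengths in m; the calibration is good to about 2 mm. A picture is of the moment at which its call begins. camera_model takes no time and is no camera call.
- env.close_job(): hands the job in; it is judged then, once.
The state is a dict: "time_s": time; "q": joint angles; "qvel": joint speeds; "joint_efforts": joint torques, N m; "position": TCP position; "tool_rot": TCP orientation; "ft_force": force on the tool from outside, world axes, zero at the start; "wrist_torque": the same for the moment, N m; "grip_width": finger opening in m; "gripper_force": force on a finger pad.
Only numpy, scipy, OpenCV 4.12 (cv2) and the standard library are available. Lean on these libraries where they do the work, as an engineer would, in place of code of your own. Each camera call takes 0.05 s, during which the arm holds its last target. There are 200 camera calls.

## Working session

There is one attempt and no reset: what is moved stays moved. The work goes in short steps, Python scripts to look and compute and a tool call to move; the robot and the scene stay as the last step left them, time stands still between calls to the robot, and variables do not carry over. Pictures are saved under pics/ and viewed, at most 10 in all, crops included, and the job is handed in when it is done.

Besides the shell and the picture viewer there is one more tool, called after "Emit:" as name(argument=value, ...) on one line, values as JSON. servo_tool: Moves the arm, as the interface text tells. Its arguments: {"type":"object","properties":{"steps":{"type":"array"},"newtons":{"type":"number"}},"required":["steps"]}

```bash
mkdir -p pics; cat > h.py <<'E'
import numpy as np, cv2
from rig import env
def snap(n,tag):
    im,d=env.get_image(n); cv2.imwrite(f'pics/{tag}.png',im[:,:,::-1]); np.savez(f'pics/{tag}.npz',im=im,d=d); return im,d
def cam(n):
    m=env.camera_model(n); f=200/np.tan(np.radians(m['fovy'])/2)
    return np.array([[f,0,m['cx']],[0,f,m['cy']],[0,0,1]]),np.array(m['dist_coeffs'],float),np.array(m['T'])
def rays(n,uv):
    K,D,T=cam(n); p=cv2.undistortPoints(np.array(uv,float).reshape(-1,1,2),K,D)[:,0]
    return T[:3,3],np.c_[p,np.ones(len(p))]@T[:3,:3].T
def onz(n,uv,z):
    o,r=rays(n,uv); return o+r*((z-o[2])/r[:,2])[:,None]
def dep(n,uv,d):  # points by depth
    o,r=rays(n,uv); z=np.array([d[int(round(v)),int(round(u))] for u,v in uv]); return o+r*z[:,None]
E
python3 -c "
from h import *
snap('scene','s0');snap('top','t0')
o=env.observe();print(o)
for n in('scene','top'):print(cam(n)[2].round(3))"
```

```text
{'time_s': 0.1, 'q': array([ 5.76228637e+01,  2.18380772e+01,  7.43802090e+01, -9.36080932e-04,
        8.38591257e+01, -1.23353991e+01]), 'qvel': array([ 0.02624808, -0.09663615, -0.17678697,  0.04940993,  0.00411685,
        0.01500439]), 'joint_efforts': array([ 4.35026668e-03, -4.49225736e+01, -2.31656957e+01, -1.29070613e-04,
        3.65610278e-03,  7.89605821e-06]), 'position': array([0.18835456, 0.51647929, 0.24976582]), 'tool_rot': array([[-9.39443732e-01,  3.42702452e-01, -7.09777740e-04],
       [ 3.42703078e-01,  9.39443068e-01, -1.14975262e-03],
       [ 2.72772736e-04, -1.32337091e-03, -9.99999087e-01]]), 'ft_force': array([-0.59714473,  0.96997711,  0.7013075 ]), 'wrist_torque': array([-0.02583782,  0.0271189 ,  0.0258464 ]), 'gripper_force': 0.0, 'grip_width': 0.08501924807736314}
[[ 0.231  0.722 -0.652  1.339]
 [ 0.973 -0.168  0.159 -0.169]
 [ 0.005 -0.671 -0.741  0.969]
 [ 0.     0.     0.     1.   ]]
[[-0.016 -0.991  0.134  0.351]
 [-1.     0.016  0.002  0.023]
 [-0.004 -0.134 -0.991  1.644]
 [ 0.     0.     0.     1.   ]]
```

View pics/s0.png

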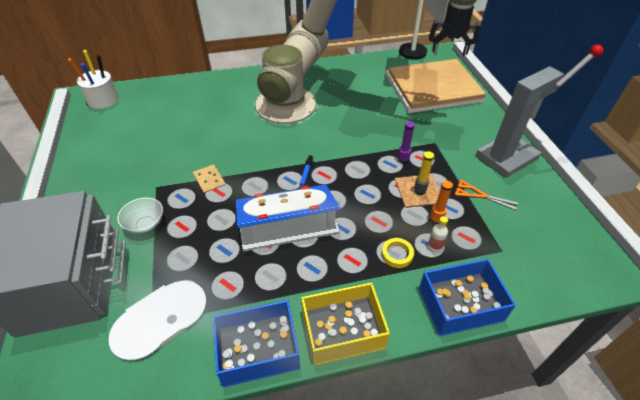

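View pics/t0.png

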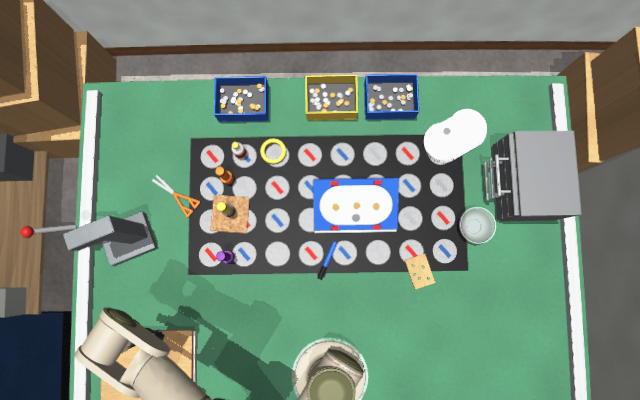

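Scene: yellow mallet on cork at about (425,172), panel with three studs at about (263,203),(284,200),(308,195). Top: mallet top (221,209), studs (336,205),(356,206),(376,206). Next: zoom both.

```bash
python3 -c "
from h import *
s=np.load('pics/s0.npz')['im'][:,:,::-1];t=np.load('pics/t0.npz')['im'][:,:,::-1]
r=lambda a,w,h:cv2.resize(a,(w,h),interpolation=cv2.INTER_CUBIC)
a=r(s[180:250,225:345],400*1,233);b=r(t[170:240,305:405],400,280)
c=r(s[140:220,380:480],400,320);d=r(t[180:250,190:290],400,280)
L=np.vstack([a,b]);R=np.vstack([c,d]);h=600
p=lambda x:cv2.copyMakeBorder(x,0,max(0,600-len(x)),0,0,0)[:600]
cv2.imwrite('pics/z0.png',np.hstack([p(L),p(R)]))
print(cam('scene')[0][0,0],cam('top')[0][0,0])"
```

```text
431.26450043851077 498.4204459326171
```

View pics/z0.png

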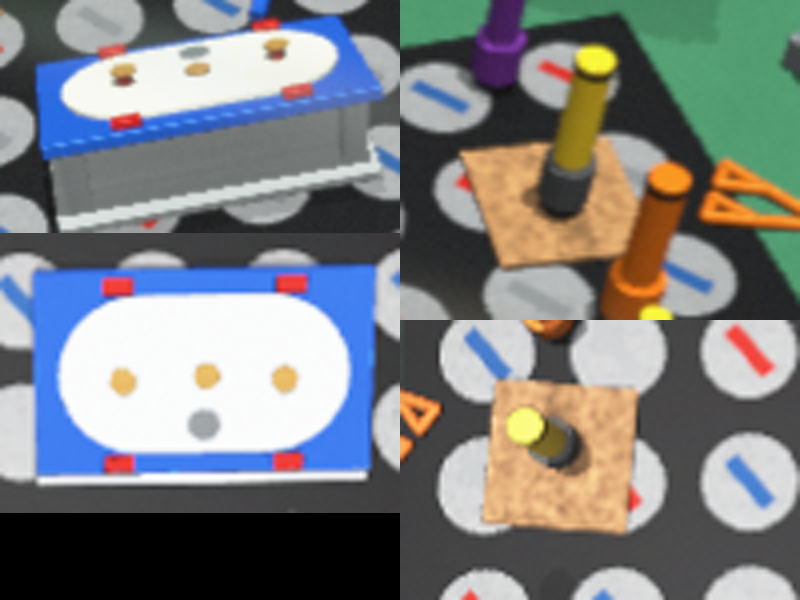

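Zoom: the outer studs (-y and +y) show red stems and are proud; the middle one is home. Orange decoy stands near the pad's +x side, purple on its -x side.

```bash
cat > m0.py <<'E'
from h import *
S=np.load('pics/s0.npz');T=np.load('pics/t0.npz')
def blobs(im,lo,hi,box,mn=6):
    x0,x1,y0,y1=box; h=cv2.cvtColor(im[y0:y1,x0:x1],cv2.COLOR_RGB2HSV); m=cv2.inRange(h,lo,hi)
    n,_,st,c=cv2.connectedComponentsWithStats(m)
    return [(c[i]+[x0,y0],st[i]) for i in range(1,n) if st[i][4]>=mn]
def tri(a,b):
    o1,r1=rays('scene',[a]);o2,r2=rays('top',[b]);r1=r1[0];r2=r2[0]
    k=np.linalg.lstsq(np.c_[r1,-r2],o2-o1,rcond=None)[0];p=o1+r1*k[0];q=o2+r2*k[1];return (p+q)/2,np.linalg.norm(p-q)
if __name__=='__main__':
    for nm,I,bx in(('scene',S,(240,330,188,215)),('top',T,(320,392,195,218))):
        print(nm,[(c.round(1),s[4]) for c,s in blobs(I['im'],(10,80,100),(25,255,255),bx)])
    for nm,I,bx in(('scene',S,(400,460,140,240)),('top',T,(205,240,160,270))):
        print(nm,'yel',[(c.round(1),s) for c,s in blobs(I['im'],(26,120,225),(34,255,255),bx)])
        print(nm,'or',[(c.round(1),s) for c,s in blobs(I['im'],(5,200,100),(16,255,255),bx,20)])
    # jig/ panel geometry: blue+white from top depth
    K,D,Tm=cam('top')
    uv=[(u,v) for v in range(185,226) for u in range(320,393) if T['im'][v,u].min()>190]
    P=dep('top',uv,T['d']); A=np.c_[P[:,:2],np.ones(len(P))]; c=np.linalg.lstsq(A,P[:,2],rcond=None)[0]
    print('plane',c,np.degrees(np.arctan(np.hypot(c[0],c[1]))),np.degrees(np.arctan2(c[1],c[0])),np.abs(A@c-P[:,2]).mean(),P.mean(0))
    h=cv2.cvtColor(T['im'][170:240,305:405],cv2.COLOR_RGB2HSV);m=cv2.inRange(h,(105,120,80),(125,255,255))
    ct=max(cv2.findContours(m,0,2)[0],key=cv2.contourArea);r=cv2.minAreaRect(ct);print(r)
    h=cv2.cvtColor(T['im'][180:250,190:260],cv2.COLOR_RGB2HSV);m=cv2.inRange(h,(8,50,120),(19,170,255))
    m=cv2.morphologyEx(m,2,np.ones((3,3)));r=cv2.minAreaRect(max(cv2.findContours(m,0,2)[0],key=cv2.contourArea));print('rest',r,onz('top',np.array([r[0]])+[190,180],.008))
E
python3 m0.py
```

```text
scene [(array([307.1, 193.2]), np.int32(21)), (array([261.3, 200.8]), np.int32(24)), (array([283.9, 200.1]), np.int32(17))]
top [(array([335.4, 206.6]), np.int32(30)), (array([356.3, 205.4]), np.int32(29)), (array([375.7, 206.1]), np.int32(31))]
scene yel [(array([428.3, 154.5]), array([24, 12,  9,  6, 42], dtype=int32)), (array([443.5, 219. ]), array([41, 77,  6,  5, 28], dtype=int32))]
scene or [(array([447.3, 184.5]), array([42, 41, 11,  8, 54], dtype=int32)), (array([457.6, 190. ]), array([55, 42,  5, 14, 42], dtype=int32)), (array([439.9, 205.2]), array([ 31,  49,  20,  33, 313], dtype=int32))]
top yel [(array([220.5, 205.5]), array([12, 42,  9,  9, 53], dtype=int32))]
top or []
plane [-0.71323447  0.20399412  0.48866655] 36.56926377758084 164.0387979210014 0.04136012587085817 [ 0.54293464 -0.09128833  0.08280456]
((46.84087371826172, 33.33819580078125), (50.66599655151367, 93.06426239013672), 89.14490509033203)
rest ((39.573768615722656, 33.68852233886719), (36.214298248291016, 36.75751495361328), 5.19442892074585) [[0.52801191 0.32061679 0.008     ]]
```

```bash
python3 - <<'E'
from m0 import *
b=[tri((307.1,193.2),(335.4,206.6)),tri((283.9,200.1),(356.3,205.4)),tri((261.3,200.8),(375.7,206.1))]
for p,e in b: print(p.round(4),round(e,4))
print('mallet',tri((428.3,154.5),(220.5,205.5)), onz('top',[(220.5,205.5)],.158),onz('scene',[(428.3,154.5)],.158))
d=T['d'];print(d[195:218:4,330:385:8].round(3))
print(dep('top',[(345,195),(366,195),(345,222),(366,222)],d).round(4), dep('scene',[(295,195),(272,207)],S['d']).round(3))
# orange decoy top & rest corners by scene
h=cv2.cvtColor(T['im'],cv2.COLOR_RGB2HSV)
for (u,v) in [(224,175)]: print('orange',onz('top',[(u,v)],.15))
print('purple',onz('top',[(221,257)],.15))
E
```

```text
[ 0.5368 -0.0276  0.0837] 0.0004
[ 0.5405 -0.0942  0.0758] 0.0003
[ 0.5363 -0.1552  0.0838] 0.0011
mallet (array([0.53668751, 0.31998588, 0.15727722]), np.float64(0.0024838638115824234)) [[0.53704186 0.32103565 0.158     ]] [[0.53726899 0.31824459 0.158     ]]
[[1.572 1.568 1.567 1.571 1.57  1.566 1.57 ]
 [1.572 1.576 1.574 1.575 1.57  1.574 1.573]
 [1.578 1.576 1.575 1.572 1.579 1.582 1.585]
 [1.586 1.572 1.581 1.588 1.582 1.581 1.57 ]
 [1.586 1.585 1.596 1.583 1.591 1.582 1.585]
 [1.591 1.588 1.597 1.584 1.587 1.592 1.595]]
[[ 0.5728 -0.0584  0.0871]
 [ 0.5713 -0.1244  0.0899]
 [ 0.4897 -0.0578  0.0608]
 [ 0.4895 -0.1258  0.0495]] [[ 0.517 -0.059  0.062]
 [ 0.568 -0.131  0.088]]
orange [[0.63177832 0.31289109 0.15      ]]
purple [[0.38277555 0.31979609 0.15      ]]
```

Emit:
servo_tool(steps=[{"tx": 2.9,"ty": -1.64,"yaw": -5.83},{"tx": 2.9,"ty": -1.64,"yaw": -5.83},{"tx": 2.9,"ty": -1.64,"yaw": -5.83},{"tx": 2.9,"ty": -1.64,"yaw": -5.83},{"tx": 2.9,"ty": -1.64,"yaw": -5.83},{"tx": 2.9,"ty": -1.64,"yaw": -5.83},{"tx": 2.9,"ty": -1.64,"yaw": -5.83},{"tx": 2.9,"ty": -1.64,"yaw": -5.83},{"tx": 2.9,"ty": -1.64,"yaw": -5.83},{"tx": 2.9,"ty": -1.64,"yaw": -5.83},{"tx": 2.9,"ty": -1.64,"yaw": -5.83},{"tx": 2.9,"ty": -1.64,"yaw": -5.83},{},{}])

```text
invalid input at $.steps[0]: expected keys tx, ty, tz, yaw, claw
```

Emit:
servo_tool(steps=[{"tx": 2.9,"ty": -1.64,"tz": 0,"yaw": -5.83,"claw": 8.5},{"tx": 2.9,"ty": -1.64,"tz": 0,"yaw": -5.83,"claw": 8.5},{"tx": 2.9,"ty": -1.64,"tz": 0,"yaw": -5.83,"claw": 8.5},{"tx": 2.9,"ty": -1.64,"tz": 0,"yaw": -5.83,"claw": 8.5},{"tx": 2.9,"ty": -1.64,"tz": 0,"yaw": -5.83,"claw": 8.5},{"tx": 2.9,"ty": -1.64,"tz": 0,"yaw": -5.83,"claw": 8.5},{"tx": 2.9,"ty": -1.64,"tz": 0,"yaw": -5.83,"claw": 8.5},{"tx": 2.9,"ty": -1.64,"tz": 0,"yaw": -5.83,"claw": 8.5},{"tx": 2.9,"ty": -1.64,"tz": 0,"yaw": -5.83,"claw": 8.5},{"tx": 2.9,"ty": -1.64,"tz": 0,"yaw": -5.83,"claw": 8.5},{"tx": 2.9,"ty": -1.64,"tz": 0,"yaw": -5.83,"claw": 8.5},{"tx": 2.9,"ty": -1.64,"tz": 0,"yaw": -5.83,"claw": 8.5},{"tx": 0,"ty": 0,"tz": 0,"yaw": 0,"claw": 8.5},{"tx": 0,"ty": 0,"tz": 0,"yaw": 0,"claw": 8.5}])

```text
time_s: 1.5
position: [0.5365, 0.3196, 0.2496]
tool_rot: [[0.0, 1.0, -0.001], [1.0, -0.0, -0.0], [-0.0, -0.001, -1.0]]
ft_force: [-0.2, 0.9, -0.0]
grip_width: 0.0853
gripper_force: 0.0
```

Emit:
servo_tool(steps=[{"tx": 0.03,"ty": 0.05,"tz": -2.2,"yaw": 0,"claw": 8.5},{"tx": 0,"ty": 0,"tz": -2.2,"yaw": 0,"claw": 8.5},{"tx": 0,"ty": 0,"tz": -2.2,"yaw": 0,"claw": 8.5},{"tx": 0,"ty": 0,"tz": -2.2,"yaw": 0,"claw": 8.5},{"tx": 0,"ty": 0,"tz": -2.2,"yaw": 0,"claw": 8.5},{"tx": 0,"ty": 0,"tz": -2.2,"yaw": 0,"claw": 8.5},{"tx": 0,"ty": 0,"tz": 0,"yaw": 0,"claw": 8.5},{"tx": 0,"ty": 0,"tz": 0,"yaw": 0,"claw": 4.0},{"tx": 0,"ty": 0,"tz": 0,"yaw": 0,"claw": 3.5},{"tx": 0,"ty": 0,"tz": 0,"yaw": 0,"claw": 3.2},{"tx": 0,"ty": 0,"tz": 0,"yaw": 0,"claw": 3.0},{"tx": 0,"ty": 0,"tz": 0,"yaw": 0,"claw": 2.0},{"tx": 0,"ty": 0,"tz": 0,"yaw": 0,"claw": 1.0},{"tx": 0,"ty": 0,"tz": 0,"yaw": 0,"claw": 1.0},{"tx": 0,"ty": 0,"tz": 0,"yaw": 0,"claw": 1.0},{"tx": 0,"ty": 0,"tz": 0,"yaw": 0,"claw": 1.0},{"tx": 0,"ty": 0,"tz": 0,"yaw": 0,"claw": 1.0}], newtons=100)

```text
time_s: 3.2
position: [0.5366, 0.3205, 0.119]
tool_rot: [[-0.0, 1.0, 0.0], [1.0, 0.0, 0.0], [0.0, 0.0, -1.0]]
ft_force: [-1.4, -0.0, 5.5]
grip_width: 0.0261
gripper_force: 97.7
```

Emit:
servo_tool(steps=[{"tx": 0,"ty": 0,"tz": 0.5,"yaw": 0,"claw": 1.0},{"tx": 0,"ty": 0,"tz": 1.5,"yaw": 0,"claw": 1.0},{"tx": 0,"ty": 0,"tz": 2.5,"yaw": 0,"claw": 1.0},{"tx": 0,"ty": 0,"tz": 2.5,"yaw": 0,"claw": 1.0},{"tx": 0,"ty": 0,"tz": 2.5,"yaw": 0,"claw": 1.0},{"tx": 0,"ty": 0,"tz": 2.5,"yaw": 0,"claw": 1.0},{"tx": 0,"ty": -1.8,"tz": 0,"yaw": 0,"claw": 1.0},{"tx": 0,"ty": -3,"tz": 0,"yaw": 0,"claw": 1.0},{"tx": 0,"ty": -4,"tz": 0,"yaw": 0,"claw": 1.0},{"tx": 0,"ty": -4,"tz": 0,"yaw": 0,"claw": 1.0},{"tx": 0,"ty": -4,"tz": 0,"yaw": 0,"claw": 1.0},{"tx": 0,"ty": -4,"tz": 0,"yaw": 0,"claw": 1.0},{"tx": 0,"ty": -4,"tz": 0,"yaw": 0,"claw": 1.0},{"tx": 0,"ty": -4,"tz": 0,"yaw": 0,"claw": 1.0},{"tx": -0.4,"ty": -3.5,"tz": 0,"yaw": 0,"claw": 1.0},{"tx": 0,"ty": -2,"tz": 0,"yaw": 0,"claw": 1.0},{"tx": 0,"ty": -0.5,"tz": 0,"yaw": 0,"claw": 1.0},{"tx": 0,"ty": 0,"tz": 0,"yaw": 0,"claw": 1.0},{"tx": 0,"ty": 0,"tz": 0,"yaw": 0,"claw": 1.0}])

```text
time_s: 5.1
position: [0.5325, -0.027, 0.2378]
tool_rot: [[-0.0, 1.0, -0.001], [1.0, 0.0, 0.001], [0.001, -0.001, -1.0]]
ft_force: [0.8, -0.1, -4.5]
grip_width: 0.026
gripper_force: 98.7
```

```bash
python3 - <<'E'
from h import *
o=env.observe();print(o['time_s'],o['position'],o['ft_force'],o['gripper_force'])
s,d=snap('scene','s1');s=s[:,:,::-1]
cv2.imwrite('pics/z1.png',cv2.resize(s[90:230,225:385],(800,600)[:1]+(700,) if 0 else (680,595),interpolation=cv2.INTER_CUBIC))
E
```

```text
5.1 [ 0.53245547 -0.02703264  0.23781656] [ 0.77850526 -0.05437894 -4.4668382 ] 98.74087929725647
```

View pics/z1.png

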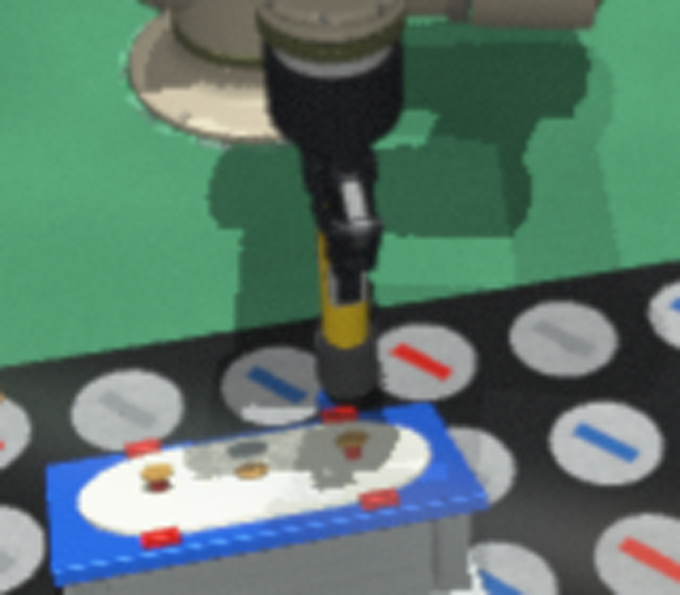

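Mallet hangs upright, face end at about (307,183), above the right proud stud (307,193); alignment in y good.

Emit:
servo_tool(steps=[{"tx": 0,"ty": 0,"tz": -1.2,"yaw": 0,"claw": 1.0},{"tx": 0,"ty": 0,"tz": -1.2,"yaw": 0,"claw": 1.0},{"tx": 0,"ty": 0,"tz": -0.8,"yaw": 0,"claw": 1.0},{"tx": 0,"ty": 0,"tz": -0.3,"yaw": 0,"claw": 1.0},{"tx": 0,"ty": 0,"tz": 0,"yaw": 0,"claw": 1.0},{"tx": 0.04,"ty": 0,"tz": -0.09,"yaw": 0,"claw": 1.0},{"tx": 0.04,"ty": 0,"tz": -0.09,"yaw": 0,"claw": 1.0},{"tx": 0.04,"ty": 0,"tz": -0.09,"yaw": 0,"claw": 1.0},{"tx": 0.04,"ty": 0,"tz": -0.09,"yaw": 0,"claw": 1.0},{"tx": 0,"ty": 0,"tz": 0,"yaw": 0,"claw": 1.0}])

```text
time_s: 6.15
position: [0.5345, -0.0277, 0.2001]
tool_rot: [[0.0, 1.0, 0.001], [1.0, -0.0, -0.0], [-0.0, 0.001, -1.0]]
ft_force: [-1.9, 0.6, 2.9]
grip_width: 0.0263
gripper_force: 99.4
```

Emit:
servo_tool(steps=[{"tx": 0.04,"ty": 0,"tz": -0.09,"yaw": 0,"claw": 1.0},{"tx": 0.04,"ty": 0,"tz": -0.09,"yaw": 0,"claw": 1.0},{"tx": 0.04,"ty": 0,"tz": -0.09,"yaw": 0,"claw": 1.0},{"tx": 0,"ty": 0,"tz": 0,"yaw": 0,"claw": 1.0}])

```text
time_s: 6.55
position: [0.536, -0.0276, 0.1967]
tool_rot: [[0.0, 1.0, 0.001], [1.0, -0.0, 0.0], [0.0, 0.001, -1.0]]
ft_force: [0.5, -0.4, -1.2]
grip_width: 0.0259
gripper_force: 99.0
```

Emit:
servo_tool(steps=[{"tx": 0.04,"ty": 0,"tz": -0.09,"yaw": 0,"claw": 1.0},{"tx": 0.04,"ty": 0,"tz": -0.09,"yaw": 0,"claw": 1.0},{"tx": 0.04,"ty": 0,"tz": -0.09,"yaw": 0,"claw": 1.0},{"tx": 0,"ty": 0,"tz": 0,"yaw": 0,"claw": 1.0}])

```text
time_s: 6.95
position: [0.5365, -0.0276, 0.194]
tool_rot: [[0.0, 1.0, -0.001], [1.0, -0.0, 0.0], [0.0, -0.001, -1.0]]
ft_force: [-0.7, -0.1, -2.2]
grip_width: 0.0259
gripper_force: 99.0
```

Emit:
servo_tool(steps=[{"tx": 0.02,"ty": 0,"tz": -0.08,"yaw": 0,"claw": 1.0},{"tx": 0.02,"ty": 0,"tz": -0.08,"yaw": 0,"claw": 1.0},{"tx": 0,"ty": 0,"tz": -0.06,"yaw": 0,"claw": 1.0},{"tx": 0,"ty": 0,"tz": 0,"yaw": 0,"claw": 1.0}])

```text
time_s: 7.35
position: [0.5369, -0.0276, 0.1928]
tool_rot: [[-0.0, 1.0, -0.0], [1.0, 0.0, -0.0], [-0.0, -0.0, -1.0]]
ft_force: [-4.5, -0.3, 5.7]
grip_width: 0.0256
gripper_force: 99.9
```

Emit:
servo_tool(steps=[{"tx": 0.02,"ty": 0,"tz": -0.04,"yaw": 0,"claw": 1.0},{"tx": 0.02,"ty": 0,"tz": -0.04,"yaw": 0,"claw": 1.0},{"tx": 0,"ty": 0,"tz": 0,"yaw": 0,"claw": 1.0}])

```text
time_s: 7.65
position: [0.5371, -0.0276, 0.1924]
tool_rot: [[-0.0, 1.0, -0.0], [1.0, 0.0, -0.0], [-0.0, -0.0, -1.0]]
ft_force: [-6.2, 0.2, 10.0]
grip_width: 0.026
gripper_force: 100.5
```

Emit:
servo_tool(steps=[{"tx": 0.02,"ty": 0,"tz": -0.04,"yaw": 0,"claw": 1.0},{"tx": 0.02,"ty": 0,"tz": -0.04,"yaw": 0,"claw": 1.0},{"tx": 0,"ty": 0,"tz": 0,"yaw": 0,"claw": 1.0},{"tx": 0,"ty": 0,"tz": 0,"yaw": 0,"claw": 1.0}])

```text
time_s: 8.05
position: [0.5373, -0.0276, 0.192]
tool_rot: [[-0.0, 1.0, -0.0], [1.0, 0.0, -0.001], [-0.001, -0.0, -1.0]]
ft_force: [-8.8, 0.5, 14.0]
grip_width: 0.0256
gripper_force: 101.0
```

Emit:
servo_tool(steps=[{"tx": 0,"ty": 0,"tz": 0,"yaw": 0,"claw": 1.0},{"tx": 0,"ty": 0,"tz": 0,"yaw": 0,"claw": 1.0},{"tx": 0,"ty": 0,"tz": 0,"yaw": 0,"claw": 1.0},{"tx": 0,"ty": 0,"tz": 0,"yaw": 0,"claw": 1.0},{"tx": 0,"ty": 0,"tz": 0,"yaw": 0,"claw": 1.0},{"tx": 0,"ty": 0,"tz": 0,"yaw": 0,"claw": 1.0},{"tx": 0,"ty": 0,"tz": 0,"yaw": 0,"claw": 1.0},{"tx": 0,"ty": 0,"tz": 0,"yaw": 0,"claw": 1.0},{"tx": 0,"ty": 0,"tz": 0,"yaw": 0,"claw": 1.0},{"tx": 0,"ty": 0,"tz": 0,"yaw": 0,"claw": 1.0},{"tx": 0,"ty": 0,"tz": 0,"yaw": 0,"claw": 1.0},{"tx": 0,"ty": 0,"tz": 0,"yaw": 0,"claw": 1.0},{"tx": 0,"ty": 0,"tz": 0,"yaw": 0,"claw": 1.0}])

```text
time_s: 9.35
position: [0.5373, -0.0277, 0.192]
tool_rot: [[-0.0, 1.0, -0.0], [1.0, 0.0, -0.001], [-0.001, -0.0, -1.0]]
ft_force: [-8.3, 0.5, 13.3]
grip_width: 0.026
gripper_force: 101.0
```

Emit:
servo_tool(steps=[{"tx": -0.2,"ty": 0,"tz": 0.4,"yaw": 0,"claw": 1.0},{"tx": -0.32,"ty": 0,"tz": 1.0,"yaw": 0,"claw": 1.0},{"tx": 0,"ty": 0,"tz": 2.0,"yaw": 0,"claw": 1.0},{"tx": 0,"ty": -1.76,"tz": 0.4,"yaw": 0,"claw": 1.0},{"tx": 0,"ty": -3,"tz": 0,"yaw": 0,"claw": 1.0},{"tx": 0,"ty": -3,"tz": 0,"yaw": 0,"claw": 1.0},{"tx": 0,"ty": -3,"tz": 0,"yaw": 0,"claw": 1.0},{"tx": 0,"ty": -2,"tz": 0,"yaw": 0,"claw": 1.0},{"tx": 0,"ty": 0,"tz": 0,"yaw": 0,"claw": 1.0},{"tx": 0,"ty": 0,"tz": 0,"yaw": 0,"claw": 1.0},{"tx": 0,"ty": 0,"tz": 0,"yaw": 0,"claw": 1.0}])

```text
time_s: 10.45
position: [0.5328, -0.1545, 0.2286]
tool_rot: [[-0.001, 1.0, -0.0], [1.0, 0.001, 0.0], [0.0, -0.0, -1.0]]
ft_force: [-0.5, 0.2, -4.9]
grip_width: 0.0258
gripper_force: 98.8
```

```bash
python3 - <<'E'
from h import *
s,d=snap('scene','s2');s=s[:,:,::-1]
cv2.imwrite('pics/z2.png',cv2.resize(s[90:230,225:385],(680,595),interpolation=cv2.INTER_CUBIC))
o=env.observe();print(o['time_s'],o['position'],o['ft_force'])
E
```

```text
10.5 [ 0.53279467 -0.15437236  0.22861325] [ 0.56904184  0.25749563 -4.06673404]
```

View pics/z2.png

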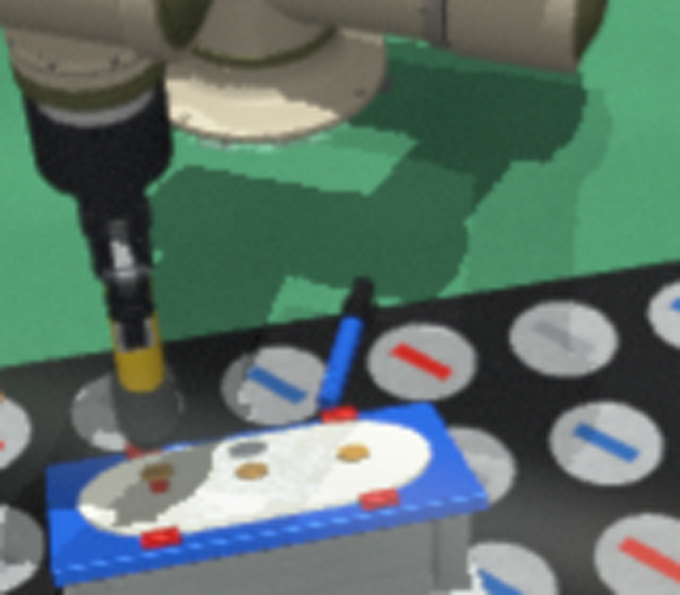

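The first stud now shows no stem and matches the done one (353,452 in the crop); the mallet is upright above the second proud stud (157,470).

Emit:
servo_tool(steps=[{"tx": 0,"ty": -0.06,"tz": -1.2,"yaw": 0,"claw": 1.0},{"tx": 0,"ty": 0,"tz": -1.0,"yaw": 0,"claw": 1.0},{"tx": 0,"ty": 0,"tz": -0.3,"yaw": 0,"claw": 1.0},{"tx": 0,"ty": 0,"tz": 0,"yaw": 0,"claw": 1.0},{"tx": 0.04,"ty": 0,"tz": -0.09,"yaw": 0,"claw": 1.0},{"tx": 0.04,"ty": 0,"tz": -0.09,"yaw": 0,"claw": 1.0},{"tx": 0.04,"ty": 0,"tz": -0.09,"yaw": 0,"claw": 1.0},{"tx": 0.04,"ty": 0,"tz": -0.09,"yaw": 0,"claw": 1.0},{"tx": 0,"ty": 0,"tz": 0,"yaw": 0,"claw": 1.0}])

```text
time_s: 11.4
position: [0.5343, -0.1559, 0.2003]
tool_rot: [[0.0, 1.0, -0.0], [1.0, -0.0, -0.0], [-0.0, -0.0, -1.0]]
ft_force: [-5.0, -0.0, 4.8]
grip_width: 0.0256
gripper_force: 99.9
```

Emit:
servo_tool(steps=[{"tx": 0.04,"ty": 0,"tz": -0.09,"yaw": 0,"claw": 1.0},{"tx": 0.04,"ty": 0,"tz": -0.09,"yaw": 0,"claw": 1.0},{"tx": 0.04,"ty": 0,"tz": -0.09,"yaw": 0,"claw": 1.0},{"tx": 0,"ty": 0,"tz": 0,"yaw": 0,"claw": 1.0}])

```text
time_s: 11.8
position: [0.5358, -0.1558, 0.197]
tool_rot: [[0.0, 1.0, 0.001], [1.0, -0.0, 0.0], [0.0, 0.001, -1.0]]
ft_force: [-1.1, -0.0, 0.0]
grip_width: 0.0261
gripper_force: 99.7
```

Emit:
servo_tool(steps=[{"tx": 0.04,"ty": 0,"tz": -0.09,"yaw": 0,"claw": 1.0},{"tx": 0.04,"ty": 0,"tz": -0.09,"yaw": 0,"claw": 1.0},{"tx": 0.03,"ty": 0,"tz": -0.09,"yaw": 0,"claw": 1.0},{"tx": 0.02,"ty": 0,"tz": -0.08,"yaw": 0,"claw": 1.0},{"tx": 0,"ty": 0,"tz": 0,"yaw": 0,"claw": 1.0}])

```text
time_s: 12.3
position: [0.5369, -0.1558, 0.1937]
tool_rot: [[-0.0, 1.0, -0.0], [1.0, 0.0, 0.0], [0.0, -0.0, -1.0]]
ft_force: [-1.1, 0.7, -0.8]
grip_width: 0.026
gripper_force: 99.0
```

Emit:
servo_tool(steps=[{"tx": 0.02,"ty": 0,"tz": -0.06,"yaw": 0,"claw": 1.0},{"tx": 0.02,"ty": 0,"tz": -0.06,"yaw": 0,"claw": 1.0},{"tx": 0.02,"ty": 0,"tz": -0.04,"yaw": 0,"claw": 1.0},{"tx": 0,"ty": 0,"tz": 0,"yaw": 0,"claw": 1.0}])

```text
time_s: 12.7
position: [0.5372, -0.1559, 0.1928]
tool_rot: [[-0.0, 1.0, -0.0], [1.0, 0.0, -0.0], [-0.0, -0.0, -1.0]]
ft_force: [-4.6, 0.7, 6.0]
grip_width: 0.0259
gripper_force: 100.1
```

Same signature as the first stud; add the 1.6 mm that gave 20 N there and hold.

Emit:
servo_tool(steps=[{"tx": 0.02,"ty": 0,"tz": -0.04,"yaw": 0,"claw": 1.0},{"tx": 0.02,"ty": 0,"tz": -0.04,"yaw": 0,"claw": 1.0},{"tx": 0.02,"ty": 0,"tz": -0.04,"yaw": 0,"claw": 1.0},{"tx": 0.02,"ty": 0,"tz": -0.04,"yaw": 0,"claw": 1.0},{"tx": 0,"ty": 0,"tz": 0,"yaw": 0,"claw": 1.0},{"tx": 0,"ty": 0,"tz": 0,"yaw": 0,"claw": 1.0}])

```text
time_s: 13.3
position: [0.5376, -0.156, 0.192]
tool_rot: [[-0.0, 1.0, -0.001], [1.0, 0.0, -0.001], [-0.001, -0.001, -1.0]]
ft_force: [-9.0, -0.2, 13.3]
grip_width: 0.026
gripper_force: 101.1
```

Emit:
servo_tool(steps=[{"tx": 0,"ty": 0,"tz": 0,"yaw": 0,"claw": 1.0},{"tx": 0,"ty": 0,"tz": 0,"yaw": 0,"claw": 1.0},{"tx": 0,"ty": 0,"tz": 0,"yaw": 0,"claw": 1.0},{"tx": 0,"ty": 0,"tz": 0,"yaw": 0,"claw": 1.0},{"tx": 0,"ty": 0,"tz": 0,"yaw": 0,"claw": 1.0},{"tx": 0,"ty": 0,"tz": 0,"yaw": 0,"claw": 1.0},{"tx": 0,"ty": 0,"tz": 0,"yaw": 0,"claw": 1.0},{"tx": 0,"ty": 0,"tz": 0,"yaw": 0,"claw": 1.0},{"tx": 0,"ty": 0,"tz": 0,"yaw": 0,"claw": 1.0},{"tx": 0,"ty": 0,"tz": 0,"yaw": 0,"claw": 1.0},{"tx": 0,"ty": 0,"tz": 0,"yaw": 0,"claw": 1.0},{"tx": 0,"ty": 0,"tz": 0,"yaw": 0,"claw": 1.0},{"tx": 0,"ty": 0,"tz": 0,"yaw": 0,"claw": 1.0}])

```text
time_s: 14.6
position: [0.5376, -0.1559, 0.192]
tool_rot: [[-0.0, 1.0, -0.001], [1.0, 0.0, -0.001], [-0.001, -0.001, -1.0]]
ft_force: [-8.3, 0.3, 12.8]
grip_width: 0.0261
gripper_force: 101.1
```

Emit:
servo_tool(steps=[{"tx": -0.2,"ty": 0,"tz": 0.4,"yaw": 0,"claw": 1.0},{"tx": -0.5,"ty": 0,"tz": 1.0,"yaw": 0,"claw": 1.0},{"tx": 0,"ty": 0,"tz": 2.0,"yaw": 0,"claw": 1.0},{"tx": 0,"ty": 2,"tz": 1.3,"yaw": 0,"claw": 1.0},{"tx": 0,"ty": 4,"tz": 0,"yaw": 0,"claw": 1.0},{"tx": 0,"ty": 4,"tz": 0,"yaw": 0,"claw": 1.0},{"tx": 0,"ty": 4,"tz": 0,"yaw": 0,"claw": 1.0},{"tx": 0,"ty": 4,"tz": 0,"yaw": 0,"claw": 1.0},{"tx": 0,"ty": 4,"tz": 0,"yaw": 0,"claw": 1.0},{"tx": 0,"ty": 4,"tz": 0,"yaw": 0,"claw": 1.0},{"tx": 0,"ty": 4,"tz": 0,"yaw": 0,"claw": 1.0},{"tx": 0,"ty": 4,"tz": 0,"yaw": 0,"claw": 1.0},{"tx": 0,"ty": 4,"tz": 0,"yaw": 0,"claw": 1.0},{"tx": 0,"ty": 4,"tz": 0,"yaw": 0,"claw": 1.0},{"tx": 0,"ty": 3.5,"tz": 0,"yaw": 0,"claw": 1.0},{"tx": 0,"ty": 2,"tz": 0,"yaw": 0,"claw": 1.0},{"tx": 0,"ty": 0,"tz": 0,"yaw": 0,"claw": 1.0},{"tx": 0,"ty": 0,"tz": 0,"yaw": 0,"claw": 1.0}])

```text
time_s: 16.4
position: [0.5312, 0.3191, 0.2373]
tool_rot: [[-0.001, 1.0, -0.0], [1.0, 0.001, -0.0], [-0.0, -0.0, -1.0]]
ft_force: [0.6, -0.2, -3.7]
grip_width: 0.0263
gripper_force: 99.0
```

```bash
python3 - <<'E'
from h import *
o=env.observe();print(o['time_s'],o['position'],o['ft_force'])
s,d=snap('scene','s3');s=s[:,:,::-1]
cv2.imwrite('pics/z3.png',cv2.resize(s[90:240,235:475],(800,500),interpolation=cv2.INTER_CUBIC))
E
```

```text
16.4 [0.53115052 0.31906039 0.23729465] [ 0.62739178 -0.15333589 -3.7181379 ]
```

View pics/z3.png

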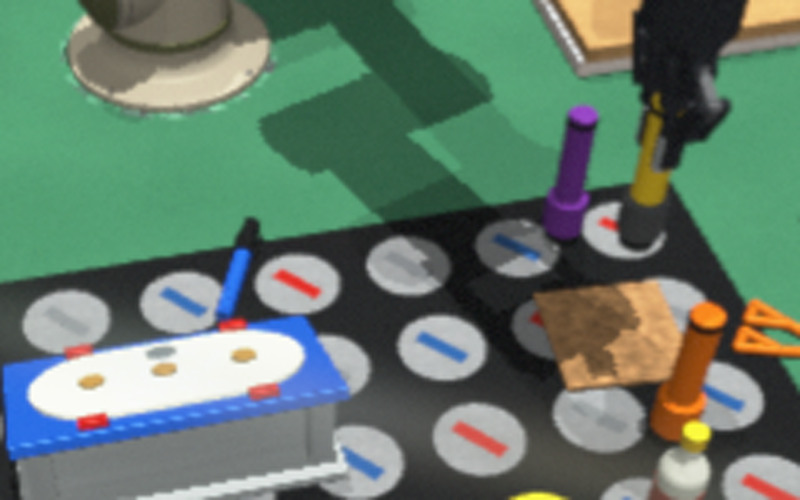

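All three heads are flush (crop 90,382 / 163,370 / 244,355); mallet hangs upright over the pad. Lowering.

Emit:
servo_tool(steps=[{"tx": 0,"ty": 0,"tz": -1.5,"yaw": 0,"claw": 1.0},{"tx": 0,"ty": 0,"tz": -3,"yaw": 0,"claw": 1.0},{"tx": 0,"ty": 0,"tz": -3,"yaw": 0,"claw": 1.0},{"tx": 0,"ty": 0,"tz": -2,"yaw": 0,"claw": 1.0},{"tx": 0,"ty": 0,"tz": -1,"yaw": 0,"claw": 1.0},{"tx": 0,"ty": 0,"tz": -0.5,"yaw": 0,"claw": 1.0},{"tx": 0,"ty": 0,"tz": -0.2,"yaw": 0,"claw": 1.0},{"tx": 0,"ty": 0,"tz": -0.1,"yaw": 0,"claw": 1.0},{"tx": 0,"ty": 0,"tz": -0.1,"yaw": 0,"claw": 1.0},{"tx": 0,"ty": 0,"tz": -0.1,"yaw": 0,"claw": 1.0},{"tx": 0,"ty": 0,"tz": 0,"yaw": 0,"claw": 1.0},{"tx": 0,"ty": 0,"tz": 0,"yaw": 0,"claw": 1.0}])

```text
time_s: 17.65
position: [0.5313, 0.3192, 0.1227]
tool_rot: [[-0.0, 1.0, 0.0], [1.0, 0.0, 0.0], [0.0, 0.0, -1.0]]
ft_force: [0.5, -0.1, -3.6]
grip_width: 0.0262
gripper_force: 99.0
```

Emit:
servo_tool(steps=[{"tx": 0,"ty": 0,"tz": -0.1,"yaw": 0,"claw": 1.0},{"tx": 0,"ty": 0,"tz": -0.1,"yaw": 0,"claw": 1.0},{"tx": 0,"ty": 0,"tz": -0.05,"yaw": 0,"claw": 1.0},{"tx": 0,"ty": 0,"tz": 0,"yaw": 0,"claw": 1.0}])

```text
time_s: 18.05
position: [0.5312, 0.3192, 0.1199]
tool_rot: [[0.0, 1.0, -0.0], [1.0, -0.0, -0.0], [-0.0, -0.0, -1.0]]
ft_force: [-0.1, -1.0, -4.7]
grip_width: 0.0258
gripper_force: 99.0
```

Emit:
servo_tool(steps=[{"tx": 0,"ty": 0,"tz": -0.06,"yaw": 0,"claw": 1.0},{"tx": 0,"ty": 0,"tz": -0.06,"yaw": 0,"claw": 1.0},{"tx": 0,"ty": 0,"tz": 0,"yaw": 0,"claw": 1.0}])

```text
time_s: 18.35
position: [0.5313, 0.3192, 0.1194]
tool_rot: [[-0.0, 1.0, 0.0], [1.0, 0.0, 0.0], [0.0, 0.0, -1.0]]
ft_force: [-1.4, -0.0, 1.2]
grip_width: 0.0261
gripper_force: 99.2
```

Emit:
servo_tool(steps=[{"tx": 0,"ty": 0,"tz": 0,"yaw": 0,"claw": 2.4},{"tx": 0,"ty": 0,"tz": 0,"yaw": 0,"claw": 2.7},{"tx": 0,"ty": 0,"tz": 0,"yaw": 0,"claw": 2.9},{"tx": 0,"ty": 0,"tz": 0,"yaw": 0,"claw": 3.2},{"tx": 0,"ty": 0,"tz": 0,"yaw": 0,"claw": 4.5},{"tx": 0,"ty": 0,"tz": 0,"yaw": 0,"claw": 6.5},{"tx": 0,"ty": 0,"tz": 0,"yaw": 0,"claw": 6.5},{"tx": 0,"ty": 0,"tz": 0,"yaw": 0,"claw": 6.5},{"tx": 0,"ty": 0,"tz": 0,"yaw": 0,"claw": 6.5}], newtons=20)

```text
time_s: 19.25
position: [0.5313, 0.3192, 0.1188]
tool_rot: [[0.0, 1.0, 0.0], [1.0, -0.0, -0.0], [-0.0, 0.0, -1.0]]
ft_force: [-0.0, 0.4, 0.5]
grip_width: 0.0649
gripper_force: 0.0
```

Emit:
servo_tool(steps=[{"tx": 0,"ty": 0,"tz": 1,"yaw": 0,"claw": 6.5},{"tx": 0,"ty": 0,"tz": 2,"yaw": 0,"claw": 6.5},{"tx": 0,"ty": 0,"tz": 3,"yaw": 0,"claw": 6.5},{"tx": 0,"ty": 0,"tz": 3,"yaw": 0,"claw": 6.5},{"tx": 0,"ty": 0,"tz": 3,"yaw": 0,"claw": 6.5},{"tx": -3,"ty": 0,"tz": 1,"yaw": 0,"claw": 6.5},{"tx": -3,"ty": 0,"tz": 0,"yaw": 0,"claw": 6.5},{"tx": -3,"ty": 0,"tz": 0,"yaw": 0,"claw": 6.5},{"tx": -3,"ty": 0,"tz": 0,"yaw": 0,"claw": 6.5},{"tx": 0,"ty": 0,"tz": 0,"yaw": 0,"claw": 6.5}])

```text
time_s: 20.25
position: [0.4085, 0.3193, 0.2502]
tool_rot: [[-0.002, 1.0, 0.0], [1.0, 0.002, 0.0], [0.0, 0.0, -1.0]]
ft_force: [-0.3, -0.1, 0.2]
grip_width: 0.0644
gripper_force: 0.0
```

```bash
python3 - <<'E'
from h import *
s,d=snap('scene','s4');s=s[:,:,::-1]
cv2.imwrite('pics/z4.png',cv2.resize(s[90:240,235:475],(800,500),interpolation=cv2.INTER_CUBIC))
E
```

```text
(no output)
```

View pics/z4.png

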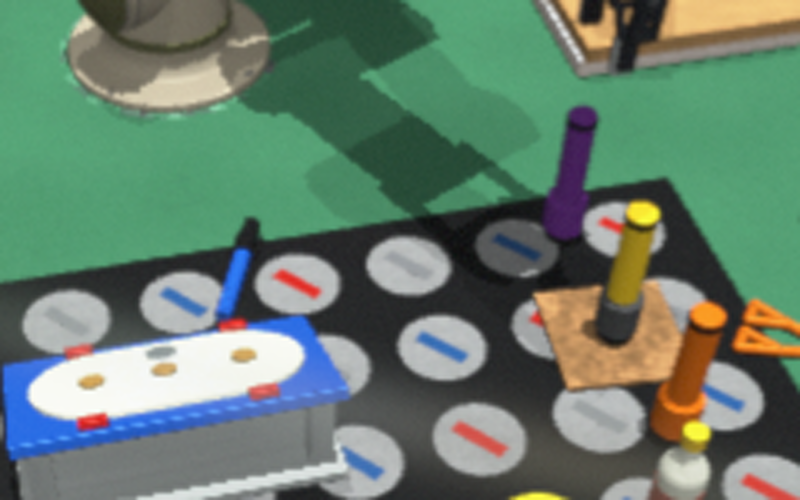

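The mallet stands upright on the cork (crop 617,325), all three studs are flush and the gripper is clear.

```bash
python3 -c "
from rig import env
print(env.close_job())"
```

```text
the job is handed in; nothing more can be done
None
```

I drove both proud studs home and bedded each at about 20 N for over a second, with the rubber face flat and the mallet upright so it met the sloped heads at their upper edge; the mallet is back standing on the cork pad and the job is handed in at about 20 s.

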